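Set the card and hold the embossing press at its third click

ROBOT

A 6-joint arm with a two-finger parallel gripper is mounted at the origin on the work surface. World frame = base frame: x ahead of the robot, y to its left, z up, the work surface at z = 0. Lengths are in m, angles in rad, forces in N, time in s.
With the tool pointing down it reaches from about 0.325 to 0.9 m from the base axis. Payload 6.1 kg.
Tool frame: the origin (TCP) lies midway between the tips of the shut fingers; the grasp point (between the pads) lies 19 mm behind it; z points along the fingers, y is the direction in which the jaws open and shut (so a half turn about z gives the same grasp; the last joint's range is limited). The gripper opens to 87 mm and grips with 3 to 60 N. Pads are 19 mm wide; open, the fingers measure 117 mm over their backs; the gripper's body (75 mm by 190 mm) begins 51 mm behind the grasp point.
Start: joints at [1.162, 0.22, 1.526, -0, 1.395, -0.126], TCP at [0.174, 0.6, 0.197] pointing down, gripper open.
Joint ranges: [-2.98, 2.98], [-0.91, 2.08], [0.09, 2.57], [-1.24, 4.39], [0.2, 2.65], [-2.68, 2.68]. Speed limits (rad/s): [2.57, 2.57, 3.01, 3.14, 3.14, 3.14].

INTERFACE

Orientations are given as a unit quaternion [x, y, z, w].
In Python, from bench import get_obs, read_camera, close_job gives the robot as it stands.
- The arm moves only by the tool send_rows, never from a script. Its argument "series" is a list of rows, each a list of 2 entries, a list of its own where there are three numbers: the shift along the tool's x, y, z in m, then the turn about the tool's z in rad. A call has 1 to 10 rows; each row shifts and turns the commanded pose from where the row before left it, along the tool's axes as they then stand; what a row does not reach is not made up. A row lasts 1/12 s, in which the tool goes at most 41.7 mm and 7.16 degrees, less where a joint would pass 70% of its speed; a pose out of reach is approached as far as the arm can. A call is refused whole if a number of a shift passes 0.0417 or a number of a turn 0.125, either way. A call with a gripper value outside its range is refused whole. "gripper" is the opening, from -1 (shut) to 1 (fully open), so that 0 is half open, set as the call begins (left out, the last holds). The fingers move at their own pace and stop on an object; "grip_force" is the grip in N (left out, the last holds). Time passes only in rows, so rows that do not move let the fingers close. It gives the time, the measured TCP pose, the force and the opening at its end, in the units of the state.
- get_obs(): the state, without advancing time (a new reading comes with each control period).
- read_camera(name): name is "scene" or "side" or "wrist"; returns a dict with "frame" (400x640x3 uint8, red, green, blue), "fov_y" (degrees; the focal length in pixels is half the picture's height over the tangent of half this angle, whatever the lens; pixels are square), "cx", "cy" (the principal point, pixels), "view" (4x4, takes a point from world to camera coordinates); the wrist camera has in their place "T_tool_cam" (4x4, takes a point from camera to tool coordinates, whose origin is the TCP and whose axes are the flange's). Camera axes: x right, y up, looking along -z (the intrinsics and any distortion apply to the point x, -y, -z); pixel columns grow to the right and rows downward; lengths in m; the calibration is good to about 2 mm. A picture is of the moment at which its call begins: read the wrist's pose just before it. There is no depth.
- close_job(): hands the job in, once; it reports no verdict.
The state is a dict: "clock": time; "joints": joint angles; "qvel": joint speeds; "tau": joint torques, N m; "eef_pos": TCP position; "orientation": TCP orientation; "wrist_force": force on the tool from outside, world axes, zero at the start; "moment": the same for the moment, N m; "gripper_width": finger opening in m.
Only numpy, scipy, OpenCV 4.12 (cv2) and the standard library are available. Lean on these libraries where they do the work, as an engineer would, in place of code of your own. Each camera call takes 0.05 s, during which the arm holds its last target. There are 200 camera calls.

TASK

Emboss the card in the green press: first slide the card carriage by its black grip until its white line lines up with the orange pointer, and only then press the red palm knob down past two clicks to the third, without driving it on to the bottom stop. The spring would push the knob back up, so finish while still holding it down at the third click, with the carriage still set, and leave everything else on the counter where it is.

Things in the scene. Friction and masses are not known exactly. Their poses are not given: they have to be found in the camera images.
- press: green card-embossing press fixed to the counter; foot 170 x 360 x 20 mm. Origin on the counter; x points to the column side (away from the robot), y along the card rail towards the head, z up; it stands at any yaw within 0.35 rad. The carriage slides along the line x = 0; the plunger is at x = 0, y = +100 mm. The head (green arm, 56 mm wide along y, top 122 mm above the counter) covers x = -26 to 98 mm around y = +100 mm
- carriage_grip (a point): point inside the carriage's black upright grip block (28 mm along press x, 20 mm along press y; from 32 to 77 mm above the counter). The point is on the block's centre line, 54 mm above the counter. A white line along press x runs through this centre, across the block's top and a tongue beside it. Its axes are those of the press
- carriage (a joint): how far the card carriage has slid along press +y, in m, 0 to 0.11; the grip's centre is at press y = -0.13 + this value. Rubs with about 2.5 N and stays where it is left
- pointer_tip (a point): black centre line of the small orange pointer (14 mm along press y, 18 mm along press x, 20 mm tall) clamped on the scale strip at press x = +56 mm; this point is 30 mm above the counter on the pointer's centre. The carriage is set when its white line (the grip's centre) has the same press y as this point. Its axes are those of the press
- knob_top (a point): centre of the flat top of the red round palm knob (52 mm across, 24 mm high) on the steel plunger; 206 mm above the counter when up. It moves straight down with the plunger
- plunger (a joint): how far the plunger is pressed down, in m: 0 up, clicks (soft detents) at 0.014, 0.028 and 0.042, hard bottom stop at 0.052. A spring returns it fully to 0 from any position; net upward push about 3.5 N at the top rising evenly to 12 N at 0.042, with a ripple of 3 N either way between clicks. At the third click the yellow band on the rod has come down to the top of the press head's dark collar (128 mm above the counter)
- ink_blue: ink bottle of dark blue glass, black cap, 54 mm across, 57 mm tall; origin at the centre of its underside; loose, to be left alone
- ink_red: the same bottle in dark red; origin at the centre of its underside; loose, to be left alone
- ink_green: the same bottle in dark green; origin at the centre of its underside; loose, to be left alone
- pen_pot: white pot 72 mm across and 90 mm tall with pens standing in it to 140 mm; origin at the centre of its underside; loose, to be left alone
- bell: counter bell, steel dome on a black foot, 84 mm across, 56 mm tall; origin at the centre of its underside; loose, to be left alone
- notebooks: pile of three notebooks, 105 x 148 x 42 mm; origin at the centre of its underside; loose, to be left alone
- pen_tray: dark wooden tray 70 x 190 x 18 mm with three pens; origin at the centre of its underside; loose, to be left alone
- stapler: blue stapler 130 x 34 x 46 mm; origin at the centre of its underside; loose, to be left alone

How it is judged:
On the way, in this order (a step that is already met when the one before it is completed fails the run):
1. the carriage's white line lines up with the orange pointer (within 5 mm) while the knob is still up (y of carriage_grip in the frame of pointer_tip between -0.005 and 0.005 m and value of joint plunger below 0.007 m), for 0.3 s.
2. the knob is pressed to its third click (37 to 47 mm down) (value of joint plunger between 0.037 and 0.047 m), for 0.3 s.
At the end, for the whole second after the job is handed in: the robot is still pushing on the press with more than 3 N and holds the plunger at its third click (37 to 47 mm down), the carriage's white line is within 5 mm of the pointer, and every other thing on the counter is within 30 mm of where it stood (all of step 2 and y of carriage_grip in the frame of pointer_tip between -0.005 and 0.005 m and contact force between any of the fingers, the arm and press above 3 N and distance of each of ink_blue, ink_red, ink_green, pen_pot, bell, notebooks, pen_tray, stapler from where it was at the start of the episode below 0.03 m); the arm keeps its last pose, push and grip.
It fails at once if the plunger is driven on towards the bottom stop (more than 49.5 mm down) (value of joint plunger above 0.0495 m).
It fails at once if the plunger is pressed more than 12 mm while the carriage is more than 8 mm off the pointer (value of joint plunger above 0.012 m and not (y of carriage_grip in the frame of pointer_tip between -0.008 and 0.008 m)).
It fails at once if a bystander is pushed more than 30 mm or knocked over (distance of any of ink_blue, ink_red, ink_green, pen_pot, bell, notebooks, pen_tray, stapler from where it was at the start of the episode above 0.03 m or angle between any of ink_blue, ink_red, ink_green, pen_pot, bell, notebooks, pen_tray, stapler's own z axis and vertical above 0.5 rad).
It also fails if it takes over 45 s, if anything falls off the work surface, if the arm or the gripper's body presses on something with over 40 N, if the wrist force passes 120 N, or if a joint passes its speed limit or range.

## Working session

There is one attempt and no reset: what is moved stays moved. The work goes in short steps, Python scripts to look and compute and a tool call to move; the robot and the scene stay as the last step left them, time stands still between calls to the robot, and variables do not carry over. Pictures are saved under pics/ and viewed, about 8 in all and at most 12, crops included, and the job is handed in when it is done.

Besides the shell and the picture viewer there is one more tool, called after ">>>" in YAML: its name, and indented under it one key for each argument. send_rows: Moves the arm, as the interface text tells. Its arguments: {"type":"object","properties":{"series":{"type":"array","items":{"type":"array"}},"gripper":{"type":"number"},"grip_force":{"type":"number"}},"required":["series"]}

```bash
mkdir -p pics
cat > h.py <<'E'
import numpy as np, cv2, json
from bench import get_obs, read_camera, close_job
from scipy.spatial.transform import Rotation as R
def shot(name, fn=None):
    o=get_obs(); c=read_camera(name)
    if fn: cv2.imwrite('pics/'+fn+'.png', c['frame'][:,:,::-1])
    return o,c
def Tcw(o,c):
    "camera->world"
    if 'view' in c: return np.linalg.inv(np.array(c['view']))
    T=np.eye(4); T[:3,:3]=R.from_quat(o['orientation']).as_matrix(); T[:3,3]=o['eef_pos']
    return T@np.array(c['T_tool_cam'])
def f(c): return 200/np.tan(np.radians(c['fov_y'])/2)
def ray(o,c,u,v):
    T=Tcw(o,c); d=T[:3,:3]@np.array([(u-c['cx'])/f(c),-(v-c['cy'])/f(c),-1]); return T[:3,3],d/np.linalg.norm(d)
def tri(rays):
    A=sum(np.eye(3)-np.outer(d,d) for p,d in rays); b=sum((np.eye(3)-np.outer(d,d))@p for p,d in rays)
    x=np.linalg.solve(A,b); return x,[np.linalg.norm(np.cross(x-p,d)) for p,d in rays]
def atz(r,z): p,d=r; return p+d*(z-p[2])/d[2]
def proj(o,c,P):
    P=np.atleast_2d(P); q=(np.linalg.inv(Tcw(o,c))@np.c_[P,np.ones(len(P))].T).T
    return np.c_[c['cx']+f(c)*q[:,0]/-q[:,2], c['cy']+f(c)*q[:,1]/q[:,2]]
E
python3 - <<'E'
from h import *
for n in ['scene','side','wrist']:
    o,c=shot(n,n+'0'); print(n,{k:v for k,v in c.items() if k!='frame'})
print(o)
E
```

```text
scene {'fov_y': 57.12102348021585, 'cx': 321.882034865435, 'cy': 198.05731452200428, 'view': array([[ 0.56146662,  0.82736627, -0.01484223, -0.30735672],
       [-0.48630309,  0.34442056,  0.80304656,  0.16895133],
       [ 0.66952561, -0.44366602,  0.59573142, -1.76533038],
       [ 0.        ,  0.        ,  0.        ,  1.        ]])}
side {'fov_y': 52.986104059503916, 'cx': 321.13340858787814, 'cy': 201.77749351864296, 'view': array([[ 0.99682681, -0.07832164, -0.01421354, -0.5655955 ],
       [ 0.06414964,  0.68470429,  0.72599233, -0.15153831],
       [-0.04712884, -0.72460041,  0.6875559 , -1.16774041],
       [ 0.        ,  0.        ,  0.        ,  1.        ]])}
wrist {'fov_y': 63.30662673371259, 'cx': 320.2634859517895, 'cy': 199.09794681702766, 'T_tool_cam': array([[-2.31507665e-04,  9.70134146e-01,  2.42568929e-01,
         6.56662567e-02],
       [ 9.99999602e-01,  1.57014730e-05,  8.91602394e-04,
         2.38145447e-04],
       [ 8.61165237e-04,  2.42569039e-01, -9.70133764e-01,
        -1.89858375e-01],
       [ 0.00000000e+00,  0.00000000e+00,  0.00000000e+00,
         1.00000000e+00]])}
{'clock': 0.1, 'joints': array([ 1.16188145e+00,  2.21163257e-01,  1.52753818e+00,  1.30535569e-06,
        1.39469726e+00, -1.26116332e-01]), 'qvel': array([-6.16607081e-04, -1.98415620e-04, -2.35370958e-03, -5.20063598e-04,
       -4.30579654e-05,  1.07501967e-03]), 'tau': array([ 1.66224381e-04, -4.95943701e+01, -3.88525808e+01,  7.02683232e-02,
        5.13645192e-02, -1.75759021e-05]), 'eef_pos': array([0.17416474, 0.59959127, 0.19551484]), 'orientation': array([ 1.40928614e-01,  9.90019349e-01, -8.70728059e-04, -2.39319918e-04]), 'wrist_force': array([0.98854913, 0.2911573 , 0.27954397]), 'moment': array([0.02748331, 0.021943  , 0.04054453]), 'gripper_width': 0.08687976888277595}
```

View pics/scene0.png

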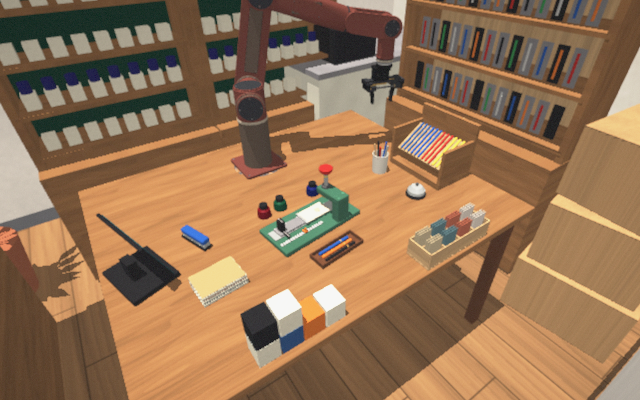

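View pics/side0.png

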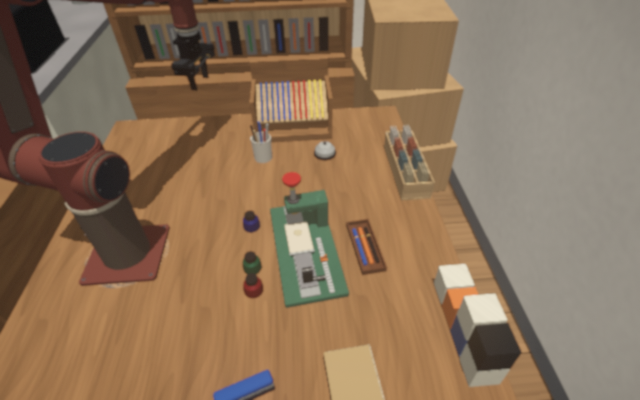

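The scene and side views show the press mid-table. In the scene view the knob is at about (326,169) and the grip at about (281,223). In the side view the knob is at (292,181) and the grip at (308,277). I'll enlarge both in one picture.

Run:
```python
import cv2,numpy as np
a=cv2.imread('pics/scene0.png')[155:255,255:365]; b=cv2.imread('pics/side0.png')[165:305,262:352]
a=cv2.resize(a,None,fx=4,fy=4,interpolation=cv2.INTER_CUBIC); b=cv2.resize(b,None,fx=4,fy=4,interpolation=cv2.INTER_CUBIC)
o=np.zeros((560,800,3),np.uint8); o[:400,:440]=a; o[:560,440:800]=b
cv2.imwrite('pics/crop1.png',o)
```

```text
(no output)
```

View pics/crop1.png

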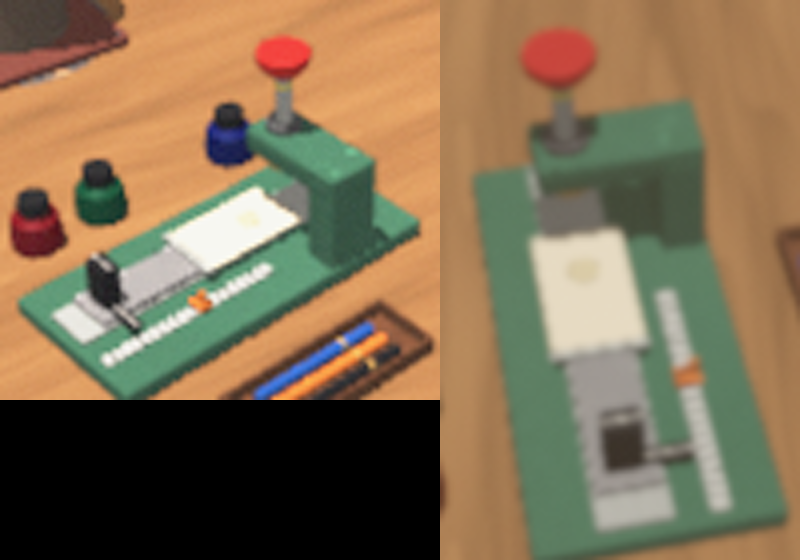

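The zoom shows the foot corners, the red knob, the black grip with its tongue towards the scale, and the orange pointer further along +y. I'll triangulate these points and fit the press pose to them.

Run:
```python
from h import *
from scipy.optimize import least_squares
o,S=shot('scene'); _,D=shot('side')
s=lambda u,v:(255+u/4,155+v/4); d=lambda u,v:(262+(u-440)/4,165+v/4)
both={'A':(s(20,300),d(535,556)),'B':(s(127,390),d(787,514)),'knob':(s(284,50),d(558,55)),'grip':(s(100,263),d(622,415)),'ptr':(s(201,292),d(688,368))}
for k,(a,b) in both.items(): print(k,*[np.round(x,4) for x in tri([ray(o,S,*a),ray(o,D,*b)])])
obs=[(S,both[k][0],k) for k in both]+[(D,both[k][1],k) for k in both]+[(S,s(420,222),'C'),(D,d(475,174),'Dd')]
def P(p,k):
    x,y,t,c,q=p
    l={'A':(-.085,-.18,.02),'B':(.085,-.18,.02),'C':(.085,.18,.02),'Dd':(-.085,.18,.02),'knob':(0,.1,.206),'grip':(0,-.13+c,.077),'ptr':(.056,q,.04)}[k]
    return np.array([x+np.cos(t)*l[0]-np.sin(t)*l[1],y+np.sin(t)*l[0]+np.cos(t)*l[1],l[2]])
fun=lambda p:np.concatenate([proj(o,c,P(p,k))[0]-uv for c,uv,k in obs])
r=least_squares(fun,[.55,0,0,.03,0],loss='soft_l1'); print(np.round(r.x,4)); print(np.round(fun(r.x).reshape(-1,2),1).tolist())
print('knob',P(r.x,'knob'),'grip',P(r.x,'grip'))
```

```text
A [ 0.4599 -0.2163  0.0138] [0.0006 0.0006]
B [ 0.623  -0.1981  0.0175] [0.0036 0.0036]
knob [0.4932 0.0575 0.2003] [0.002 0.002]
grip [ 0.5214 -0.1592  0.0751] [0.0015 0.0015]
ptr [ 0.5684 -0.0877  0.0344] [0.0023 0.0023]
[ 0.513  -0.0351  0.1354  0.004  -0.0651]
[[-3.3, -1.2], [-1.9, 0.6], [2.2, -0.6], [1.2, 0.6], [-0.1, 1.2], [-2.9, 1.6], [-0.7, -0.6], [2.0, -4.0], [3.5, 0.1], [3.2, -1.1], [-1.8, -2.1], [-4.3, -0.1]]
knob [0.49954116 0.06396555 0.206     ] grip [ 0.53004343 -0.15998865  0.077     ]
```

>>> send_rows:
  series:
    - [[0,0,-0.03],-0.0834]
    - [[0,0,-0.03],-0.0834]
    - [[0,0,-0.03],-0.0834]
    - [[0,0,-0.03],-0.0834]
    - [[0,0,-0.03],-0.0834]
  gripper: 1

```text
clock: 0.67
eef_pos: [0.1743, 0.5999, 0.3479]
orientation: [-0.069, 0.998, -0.0, -0.0]
wrist_force: [0.1, 0.4, -0.5]
gripper_width: 0.0873
```

>>> send_rows:
  series:
    - [[-0.0125,-0.036,0],0]
    - [[-0.0125,-0.036,0],0]
    - [[-0.0125,-0.036,0],0]
    - [[-0.0125,-0.036,0],0]
    - [[-0.0125,-0.036,0],0]
    - [[-0.0125,-0.036,0],0]
    - [[-0.0125,-0.036,0],0]
    - [[-0.0125,-0.036,0],0]
    - [[-0.0125,-0.036,0],0]
    - [[-0.0125,-0.036,0],0]

```text
clock: 1.5
eef_pos: [0.3467, 0.2585, 0.3466]
orientation: [-0.067, 0.998, 0.0, 0.0]
wrist_force: [1.5, -0.7, 0.5]
gripper_width: 0.0869
```

>>> send_rows:
  series:
    - [[-0.0125,-0.036,0],0]
    - [[-0.0125,-0.036,0],0]
    - [[-0.0125,-0.036,0],0]
    - [[-0.0125,-0.036,0],0]
    - [[-0.0125,-0.036,0],0]
    - [[-0.0125,-0.036,0],0]
    - [[-0.0125,-0.036,0],0]
    - [[-0.0125,-0.036,0],0]
    - [[-0.0125,-0.036,0],0]
    - [[0,0,0],0]

```text
clock: 2.33
eef_pos: [0.5027, -0.0515, 0.3453]
orientation: [-0.064, 0.998, -0.001, -0.001]
wrist_force: [-1.3, 0.5, 0.3]
gripper_width: 0.087
```

Run:
```python
from h import *
o,c=shot('wrist','w1'); print(o['clock'],o['eef_pos'],o['orientation'],o['qvel'].round(3))
```

```text
2.3333 [ 0.50274026 -0.05147236  0.34531236] [-6.42888852e-02  9.97930561e-01 -1.08794001e-03 -5.92596838e-04] [ 0.074 -0.046  0.041  0.049  0.045  0.088]
```

View pics/w1.png

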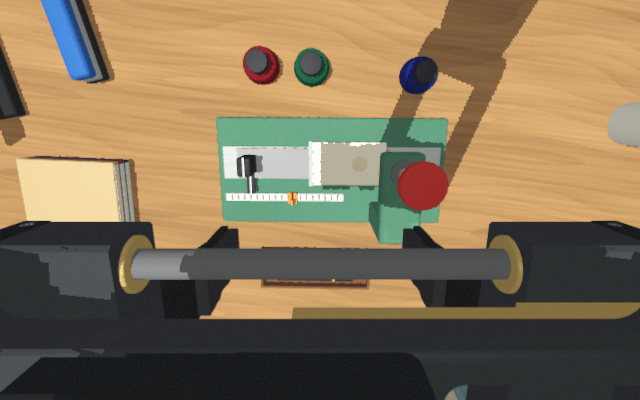

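The wrist view shows the press foot, about (218..447, 118..222). The grip top is near (247,163) with its tongue at (251,185), the pointer is at (293,198) and the knob at (422,186). I'll take a second wrist view from closer, above the grip, then triangulate.

Run:
```python
from h import *
import pickle
o,c=shot('wrist','w2'); pickle.dump((o,c),open('w2.pkl','wb'))
print(o['clock'],o['eef_pos'],o['qvel'].round(3))
```

```text
2.3833 [ 0.50171727 -0.04876888  0.34550307] [ 0.058 -0.04   0.026  0.024  0.022  0.029]
```

>>> send_rows:
  series:
    - [[0,-0.018,0.012],0]
    - [[0,-0.018,0.012],0]
    - [[0,-0.018,0.012],0]
    - [[0,-0.018,0.012],0]
    - [[0,-0.018,0.012],0]
    - [[0,0,0.012],0]
    - [[0,0,0.012],0]
    - [[0,0,0.012],0]
    - [[0,0,0.012],0]
    - [[0,0,0],0]

```text
clock: 3.27
eef_pos: [0.5119, -0.1333, 0.2354]
orientation: [-0.068, 0.998, 0.001, -0.002]
wrist_force: [-0.3, 0.5, 0.2]
gripper_width: 0.0871
```

>>> send_rows:
  series:
    - [[0,0,0],0]
    - [[0,0,0],0]

```text
clock: 3.43
eef_pos: [0.5137, -0.1347, 0.2392]
orientation: [-0.067, 0.998, -0.0, 0.0]
wrist_force: [0.1, 0.5, -0.6]
gripper_width: 0.0873
```

Run:
```python
from h import *
import pickle
o,c=shot('wrist','w3'); pickle.dump((o,c),open('w3.pkl','wb'))
print(o['clock'],o['eef_pos'],o['qvel'].round(3))
a=cv2.imread('pics/w2.png')[110:230,210:460]; a=cv2.resize(a,(800,384),interpolation=cv2.INTER_CUBIC)
b=cv2.imread('pics/w3.png')[90:250,220:500] 
b=cv2.resize(b,(378,216))
o=np.zeros((600,800,3),np.uint8); o[:384]=a; o[384:,:378]=b; cv2.imwrite('pics/crop2.png',o)
```

```text
3.4333 [ 0.51366209 -0.13466052  0.23916688] [-0.005 -0.006 -0.015 -0.     0.002  0.002]
```

View pics/crop2.png

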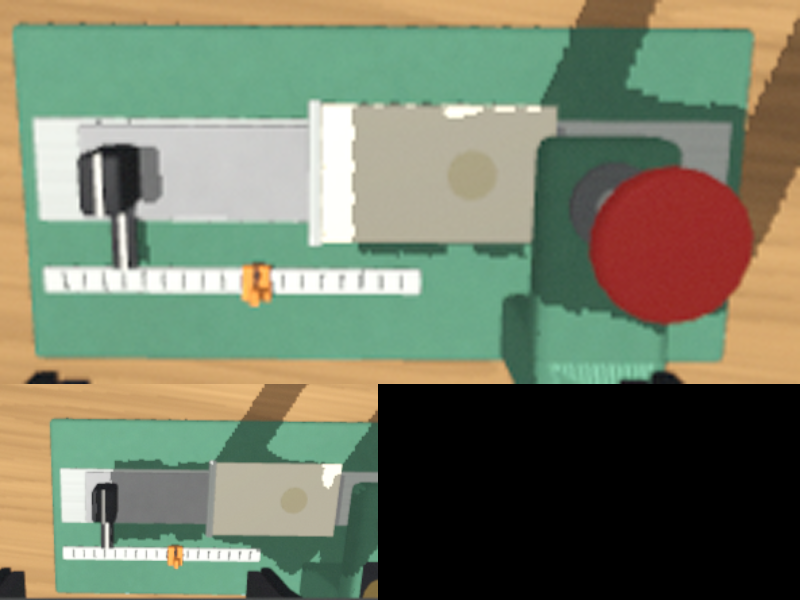

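View pics/w3.png

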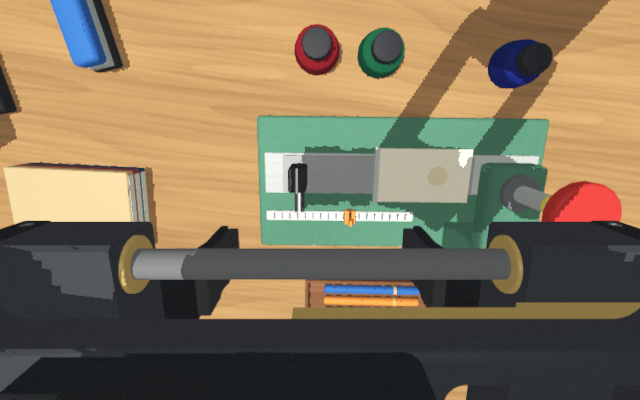

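The top crop shows the grip's top with its white line at crop x≈98 (centre y≈181). The tongue line is at x≈123, the pointer's centre at (257,285) and the knob's centre at (671,245). In w3 the grip is at about (297,180) and the pointer at (349,217). I'll zoom in on w3.

Run:
```python
import cv2,numpy as np
b=cv2.imread('pics/w3.png')
o=np.vstack([cv2.resize(b[150:230,255:375],(720,480),interpolation=cv2.INTER_CUBIC)])
cv2.imwrite('pics/crop3.png',o)
```

```text
(no output)
```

View pics/crop3.png

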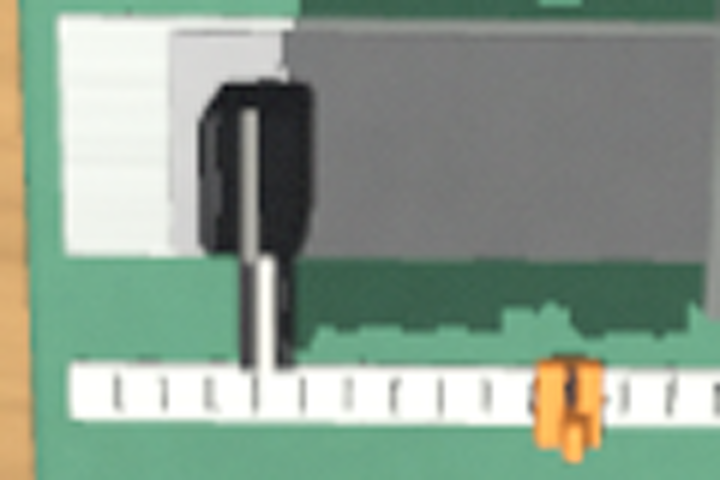

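```bash
cat > fit.py <<'E'
from h import *
import pickle
from scipy.optimize import least_squares
o2,c2=pickle.load(open('w2.pkl','rb')); o3,c3=pickle.load(open('w3.pkl','rb'))
a=lambda x,y:(210+x/3.2,110+y/3.2); b=lambda x,y:(255+x/6,150+y/6)
V={'w2':(o2,c2),'w3':(o3,c3)}
obs=[('w2',a(14,28),'D0'),('w2',a(752,32),'D'),('w2',a(724,360),'C'),('w2',a(37,357),'B'),('w2',a(671,245),'knob'),('w2',a(98,181),'grip'),('w2',a(257,283),'ptr'),
 ('w3',(258,116.5),'D0'),('w3',(548,119.5),'D'),('w3',(262,245),'B'),('w3',b(250,180),'grip'),('w3',b(569,383),'ptr')]
for k in ('grip','ptr','B','D0'):
    print(k,*[np.round(x,4) for x in tri([ray(*V[v],*uv) for v,uv,kk in obs if kk==k])])
def P(p,k):
    x,y,t,cc,q=p
    l={'D0':(-.085,-.18,.02),'B':(.085,-.18,.02),'C':(.085,.18,.02),'D':(-.085,.18,.02),'knob':(0,.1,.206),'grip':(0,-.13+cc,.077),'ptr':(.056,q,.04)}[k]
    return np.array([x+np.cos(t)*l[0]-np.sin(t)*l[1],y+np.sin(t)*l[0]+np.cos(t)*l[1],l[2]])
fun=lambda p:np.concatenate([proj(*V[v],P(p,k))[0]-uv for v,uv,k in obs])
r=least_squares(fun,[.51,-.03,.13,.005,-.06],loss='soft_l1'); p=r.x
if __name__=='__main__':
    print(p.round(4)); 
    for (v,uv,k),e in zip(obs,fun(p).reshape(-1,2)): print(v,k,e.round(1))
    for k in('knob','grip','ptr'): print(k,P(p,k).round(4))
E
python3 fit.py
```

```text
grip [ 0.5168 -0.1603  0.0804] [0.0004 0.0004]
ptr [ 0.5664 -0.0892  0.0216] [0.0021 0.0021]
B [ 0.6232 -0.199   0.0206] [0.0003 0.0003]
D0 [ 0.4576 -0.2191  0.0208] [0.0004 0.0004]
[ 0.5164 -0.0328  0.1228  0.0026 -0.0621]
w2 D0 [-1.5 -2.9]
w2 D [ 1.6 -2.6]
w2 C [0.1 0.1]
w2 B [-1.3 -0.3]
w2 knob [ 9.5 13.4]
w2 grip [ 0.5 10.5]
w2 ptr [-0.6  9.7]
w3 D0 [-1.9 -2.9]
w3 D [ 3.  -2.3]
w3 B [-1.3 -0.9]
w3 grip [-0.4 12.5]
w3 ptr [ 0.4 15.9]
knob [0.5041 0.0664 0.206 ]
grip [ 0.532  -0.1593  0.077 ]
ptr [ 0.5796 -0.0876  0.04  ]
```

The grip, pointer and knob share the same x residual, so the foot isn't centred on the rail. I'll free that offset in the fit.

```bash
sed -i "s/x,y,t,cc,q=p/x,y,t,cc,q,ox,oy=p/; s/(-.085,/(ox-.085,/g; s/(.085,/(ox+.085,/g; s/,-.18,.02/,oy-.18,.02/g; s/,.18,.02/,oy+.18,.02/g; s/.005,-.06\]/.005,-.06,.01,0]/" fit.py; python3 fit.py
```

```text
grip [ 0.5168 -0.1603  0.0804] [0.0004 0.0004]
ptr [ 0.5664 -0.0892  0.0216] [0.0021 0.0021]
B [ 0.6232 -0.199   0.0206] [0.0003 0.0003]
D0 [ 0.4576 -0.2191  0.0208] [0.0004 0.0004]
[ 0.5029 -0.0457  0.1228  0.0141 -0.0513  0.0178  0.0121]
w2 D0 [-0.8 -1. ]
w2 D [ 2.  -0.7]
w2 C [0.5 1.7]
w2 B [-0.6  1.3]
w2 knob [ 0.  -0.7]
w2 grip [0.2 0.1]
w2 ptr [-0.9  0.5]
w3 D0 [-1.  -0.5]
w3 D [3.3 0.1]
w3 B [-0.5  1.1]
w3 grip [-0.1 -0.7]
w3 ptr [0.6 4.6]
knob [0.4907 0.0535 0.206 ]
grip [ 0.5171 -0.1608  0.077 ]
ptr [ 0.5648 -0.0897  0.04  ]
```

>>> send_rows:
  series:
    - [[0,-0.009,0.016],0.011]
    - [[0,-0.009,0.016],0]
    - [[0,-0.0085,0.016],0]
    - [[0,0,0.016],0]
    - [[0,0,0.016],0]
    - [[0,0,0.016],0]
    - [[0,0,0.016],0]
    - [[0,0,0.013],0]
    - [[0,0,0],0]
    - [[0,0,0],0]

```text
clock: 4.32
eef_pos: [0.5167, -0.1613, 0.1137]
orientation: [-0.062, 0.998, 0.0, -0.0]
wrist_force: [-0.5, -0.4, 0.4]
gripper_width: 0.0874
```

Run:
```python
from h import *
o,c=shot('wrist','w4'); print(o['clock'],o['eef_pos'],o['orientation'])
b=c['frame'][130:270,220:440,::-1]; cv2.imwrite('pics/crop4.png',cv2.resize(b,(770,490),interpolation=cv2.INTER_CUBIC))
```

```text
4.3167 [ 0.51670084 -0.1613465   0.113745  ] [-6.15565302e-02  9.98103574e-01  1.19098759e-04 -1.86817689e-04]
```

View pics/crop4.png

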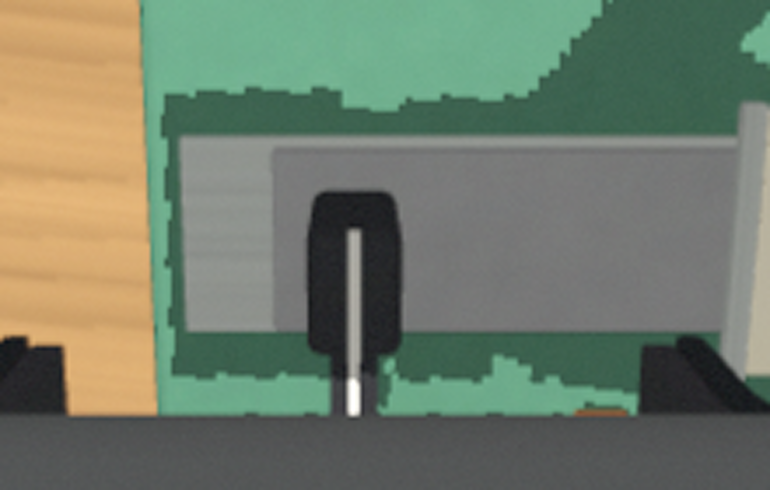

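The grip's white line at crop x≈353 sits midway between the fingers (66 and 640), and it lies under the TCP in the other direction too. I'll descend and close.

>>> send_rows:
  series:
    - [[0,0,0.015],0]
    - [[0,0,0.015],0]
    - [[0,0,0.015],0]
    - [[0,0,0.015],0]
    - [[0,0,0.012],0]
    - [[0,0,0],0]
    - [[0,0,0],0]

```text
clock: 4.95
eef_pos: [0.5169, -0.1615, 0.042]
orientation: [-0.062, 0.998, 0.0, 0.0]
wrist_force: [0.9, 0.1, 0.2]
gripper_width: 0.0873
```

>>> send_rows:
  series:
    - [[0,0,0],0]
    - [[0,0,0],0]
    - [[0,0,0],0]
    - [[0,0,0],0]
    - [[0,0,0],0]
    - [[0,0,0],0]
    - [[0,0,0],0]
    - [[0,0,0],0]
  gripper: -1
  grip_force: 15

```text
clock: 5.62
eef_pos: [0.5166, -0.1614, 0.0415]
orientation: [-0.062, 0.998, 0.0, -0.0]
wrist_force: [0.7, -0.8, 0.3]
gripper_width: 0.0416
```

>>> send_rows:
  series:
    - [[0,0,0],0]
    - [[0,0,0],0]
    - [[0,0,0],0]
    - [[0,0,0],0]
    - [[0,0,0],0]
    - [[0,0,0],0]

```text
clock: 6.12
eef_pos: [0.5167, -0.1613, 0.0415]
orientation: [-0.062, 0.998, 0.0, -0.0]
wrist_force: [-0.7, -1.0, -0.6]
gripper_width: 0.02
```

>>> send_rows:
  series:
    - [[0,0.0065,0],0]
    - [[0,0.0065,0],0]
    - [[0,0.0065,0],0]
    - [[0,0.0065,0],0]
    - [[0,0.0065,0],0]
    - [[0,0.0065,0],0]
    - [[0,0.0065,0],0]
    - [[0,0.0065,0],0]
    - [[0,0.0065,0],0]
    - [[0,0.0065,0],0]

```text
clock: 6.95
eef_pos: [0.5086, -0.0962, 0.0415]
orientation: [-0.062, 0.998, -0.0, 0.0]
wrist_force: [1.2, -2.5, -3.1]
gripper_width: 0.0197
```

>>> send_rows:
  series:
    - [[0,0,0],0]
    - [[0,0,0],0]
    - [[0,0,0],0]

```text
clock: 7.2
eef_pos: [0.5086, -0.096, 0.0415]
orientation: [-0.062, 0.998, 0.001, -0.0]
wrist_force: [0.3, 2.9, -1.7]
gripper_width: 0.0196
```

Run:
```python
from h import *
o,c=shot('wrist','w5'); print(o['clock'],o['eef_pos'],o['wrist_force'])
_,s=shot('scene','s5');_,d=shot('side','d5')
w=cv2.resize(c['frame'][150:270,250:390],(420,360),interpolation=cv2.INTER_CUBIC)
x=cv2.resize(d['frame'][225:300,290:350],(360,450),interpolation=cv2.INTER_CUBIC)
out=np.zeros((450,790,3),np.uint8); out[:360,:420]=w; out[:,430:]=x
cv2.imwrite('pics/crop5.png',out[:,:,::-1])
```

```text
7.2 [ 0.50856084 -0.09599154  0.04149366] [ 0.27575235  2.90966112 -1.72666328]
```

View pics/crop5.png

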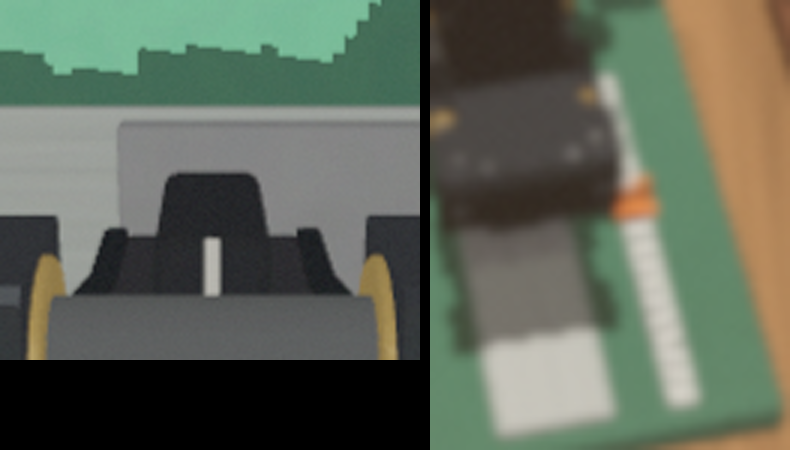

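The grip slid with the gripper, and the pointer is beside the tongue, though the gripper partly hides it. I'll release, rise and check from the wrist.

>>> send_rows:
  series:
    - [[0,0,0],0]
    - [[0,0,0],0]
    - [[0,0,0],0]
    - [[0,0,0],0]
    - [[0,0,0],0]
    - [[0,0,0],0]
  gripper: 0

```text
clock: 7.85
eef_pos: [0.5087, -0.097, 0.0416]
orientation: [-0.061, 0.998, -0.0, 0.0]
wrist_force: [0.3, 0.4, -0.2]
gripper_width: 0.0427
```

>>> send_rows:
  series:
    - [[0,0,-0.02],0]
    - [[0,0,-0.02],0]
    - [[0,0,-0.02],0]
    - [[0,0,-0.02],0]
    - [[0,0,-0.02],0]
    - [[0,0,-0.02],0]
    - [[0,0,-0.02],0]
    - [[0,0,-0.02],0]
    - [[0,0,-0.02],0]
    - [[0,0,-0.02],0]

```text
clock: 8.68
eef_pos: [0.5085, -0.0969, 0.2426]
orientation: [-0.062, 0.998, -0.0, 0.0]
wrist_force: [1.3, -0.0, 0.6]
gripper_width: 0.0433
```

>>> send_rows:
  series:
    - [[0,0,-0.02],0]
    - [[0,0,0],0]
    - [[0,0,0],0]
    - [[0,0,0],0]

```text
clock: 9.02
eef_pos: [0.5083, -0.0968, 0.2606]
orientation: [-0.062, 0.998, 0.0, -0.0]
wrist_force: [-0.7, -0.6, 0.1]
gripper_width: 0.0433
```

Run:
```python
from h import *
import pickle
o,c=shot('wrist','w6'); pickle.dump((o,c),open('w6.pkl','wb')); print(o['clock'],o['eef_pos'],o['orientation'],o['qvel'].round(3))
w=cv2.resize(c['frame'][150:240,260:380],(800,600),interpolation=cv2.INTER_CUBIC)
cv2.imwrite('pics/crop6.png',w[:,:,::-1])
h=cv2.cvtColor(c['frame'],cv2.COLOR_RGB2HSV); m=((h[...,0]<8)|(h[...,0]>172))&(h[...,1]>150)&(h[...,2]>90)
n,l,st,ce=cv2.connectedComponentsWithStats(m.astype(np.uint8))
for i in range(1,n):
    if st[i,4]>300: print(st[i],ce[i])
```

```text
9.0167 [ 0.50828223 -0.09677089  0.2605813 ] [-6.15340616e-02  9.98104842e-01  1.93259135e-04 -4.95974062e-04] [0.    0.012 0.019 0.001 0.003 0.002]
[263  31  41  47 664] [283.86596386  56.82228916]
[ 477  174   71   58 2931] [513.53121801 201.60593654]
```

View pics/crop6.png

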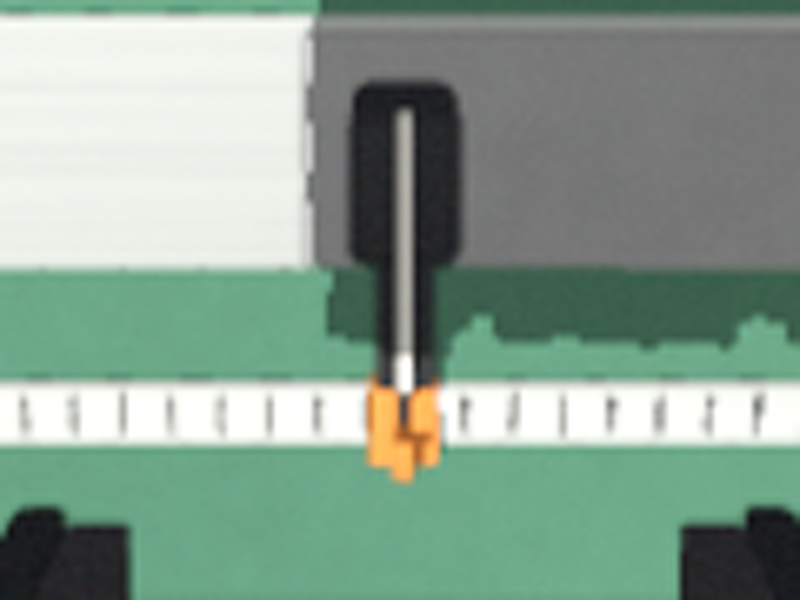

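The white line (crop x≈404) meets the pointer's black line (x≈404), seen from almost straight above, so the carriage is set. Next I'll shut the gripper and move above the knob.

>>> send_rows:
  series:
    - [[0,0.019,0],0]
    - [[0,0.019,0],0]
    - [[0,0.019,0],0]
    - [[0,0.019,0],0]
    - [[0,0.019,0],0]
    - [[0,0.019,0],0]
    - [[0,0.019,0],0]
    - [[0,0.019,0],0]
    - [[0,0,0],0]
    - [[0,0,0],0]
  gripper: -1

```text
clock: 9.9
eef_pos: [0.4892, 0.0546, 0.2602]
orientation: [-0.063, 0.998, -0.0, -0.001]
wrist_force: [-0.3, -0.1, -0.7]
gripper_width: 0.0006
```

>>> send_rows:
  series:
    - [[0,0,0],0]
    - [[0,0,0],0]
    - [[0,0,0],0]

```text
clock: 10.15
eef_pos: [0.49, 0.0531, 0.2612]
orientation: [-0.061, 0.998, -0.0, -0.0]
wrist_force: [-0.2, 0.1, -0.2]
gripper_width: -0.0004
```

Run:
```python
from h import *
import pickle
def knob(c):
    h=cv2.cvtColor(c['frame'],cv2.COLOR_RGB2HSV); m=((h[...,0]<8)|(h[...,0]>172))&(h[...,1]>150)&(h[...,2]>90)
    n,l,st,ce=cv2.connectedComponentsWithStats(m.astype(np.uint8)); i=1+st[1:,4].argmax(); return st[i],ce[i]
o,c=shot('wrist','w7'); print(o['clock'],o['eef_pos'],o['gripper_width'])
rs=[]
for oo,cc in [pickle.load(open('w2.pkl','rb')),pickle.load(open('w6.pkl','rb')),(o,c)]:
    st,ce=knob(cc); u=st[0]+(st[2]-1)/2; v=st[1]+(st[3]-1)/2; print(st,ce); rs.append(ray(oo,cc,u,v)); print(atz(rs[-1],.206))
print(tri(rs))
w=cv2.resize(c['frame'][150:300,220:420],(600,450),interpolation=cv2.INTER_CUBIC)
cv2.imwrite('pics/crop7.png',w[:,:,::-1])
```

```text
10.15 [0.49000226 0.05313404 0.26117824] -0.0004234391655791031
[ 394  162   52   49 1917] [419.28482003 186.0818988 ]
[0.49086161 0.0533774  0.206     ]
[ 477  174   71   58 2931] [513.53121801 201.60593654]
[0.48811494 0.05110778 0.206     ]
[ 290  174   65   63 2802] [321.64632405 201.96716631]
[0.49016003 0.05443325 0.206     ]
(array([0.49070091, 0.0546711 , 0.20113944]), [np.float64(0.000981015867295291), np.float64(0.0016843362766718489), np.float64(0.0007291506984841849)])
```

View pics/crop7.png

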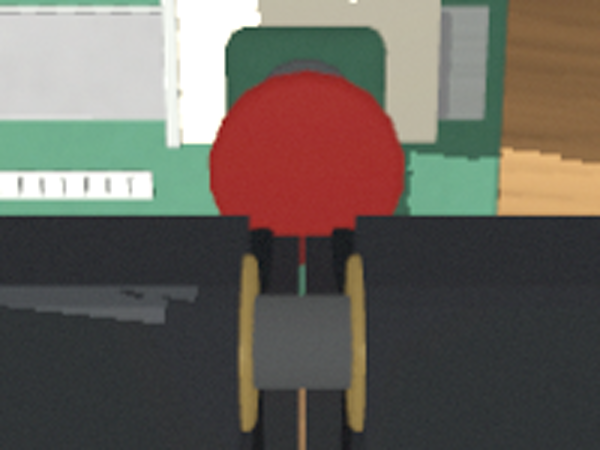

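The knob (centre at crop x≈307) is under the shut fingers (x≈302) to within about 2 mm. I'll come down slowly and watch the force for contact.

>>> send_rows:
  series:
    - [[0,0.001,0.012],0]
    - [[0,0,0.012],0]
    - [[0,0,0.012],0]
    - [[0,0,0.01],0]
    - [[0,0,0],0]
    - [[0,0,0],0]
    - [[0,0,0],0]

```text
clock: 10.78
eef_pos: [0.49, 0.055, 0.2156]
orientation: [-0.062, 0.998, -0.0, 0.0]
wrist_force: [0.6, -0.0, 0.3]
gripper_width: 0.0003
```

>>> send_rows:
  series:
    - [[0,0,0.003],0]
    - [[0,0,0],0]
    - [[0,0,0],0]

```text
clock: 11.03
eef_pos: [0.4901, 0.055, 0.2129]
orientation: [-0.062, 0.998, -0.0, 0.0]
wrist_force: [0.7, -0.1, -0.2]
gripper_width: 0.0004
```

>>> send_rows:
  series:
    - [[0,0,0.003],0]
    - [[0,0,0],0]
    - [[0,0,0],0]

```text
clock: 11.28
eef_pos: [0.4898, 0.055, 0.2094]
orientation: [-0.062, 0.998, -0.0, -0.0]
wrist_force: [0.0, 0.4, -1.1]
gripper_width: 0.0001
```

>>> send_rows:
  series:
    - [[0,0,0.003],0]
    - [[0,0,0],0]
    - [[0,0,0],0]

```text
clock: 11.53
eef_pos: [0.4897, 0.055, 0.2062]
orientation: [-0.062, 0.998, 0.0, -0.0]
wrist_force: [0.0, -0.3, 0.5]
gripper_width: 0.0006
```

>>> send_rows:
  series:
    - [[0,0,0.003],0]
    - [[0,0,0],0]
    - [[0,0,0],0]

```text
clock: 11.78
eef_pos: [0.4897, 0.0549, 0.2033]
orientation: [-0.062, 0.998, 0.0, -0.0]
wrist_force: [0.3, 0.8, 0.1]
gripper_width: 0.0006
```

>>> send_rows:
  series:
    - [[0,0,0.002],0]
    - [[0,0,0],0]
    - [[0,0,0],0]

```text
clock: 12.03
eef_pos: [0.4898, 0.055, 0.2014]
orientation: [-0.062, 0.998, 0.0, -0.0]
wrist_force: [-0.7, 0.7, 0.1]
gripper_width: 0.0003
```

>>> send_rows:
  series:
    - [[0,0,0.002],0]
    - [[0,0,0],0]
    - [[0,0,0],0]

```text
clock: 12.28
eef_pos: [0.4898, 0.0549, 0.1994]
orientation: [-0.062, 0.998, -0.0, -0.0]
wrist_force: [0.4, 0.3, -0.3]
gripper_width: 0.0005
```

>>> send_rows:
  series:
    - [[0,0,0.002],0]
    - [[0,0,0],0]
    - [[0,0,0],0]

```text
clock: 12.53
eef_pos: [0.4898, 0.055, 0.1974]
orientation: [-0.062, 0.998, 0.0, -0.0]
wrist_force: [-0.6, 0.2, -0.1]
gripper_width: 0.0006
```

No contact force yet, at 9 mm below the nominal height. I'll check numerically in the fixed cameras whether the knob has moved since the start.

Run:
```python
from h import *
def red(img,box):
    h=cv2.cvtColor(img,cv2.COLOR_BGR2HSV); m=((h[...,0]<8)|(h[...,0]>172))&(h[...,1]>150)&(h[...,2]>90)
    x0,y0,x1,y1=box; k=np.zeros_like(m);k[y0:y1,x0:x1]=1; v,u=np.nonzero(m&k.astype(bool)); return len(u),u.min(),u.max(),v.min(),v.max(),u.mean().round(1),v.mean().round(1)
for n,b in [('scene',(310,158,345,190)),('side',(275,165,310,205))]:
    o,c=shot(n,n+'8'); print(n,red(cv2.imread(f'pics/{n}0.png'),b),red(cv2.imread(f'pics/{n}8.png'),b))
    print('TCP px',proj(o,c,o['eef_pos']))
o,c=shot('wrist'); print('wrist',red(np.ascontiguousarray(c['frame'][:,:,::-1]),(240,100,400,260)),o['eef_pos'],o['wrist_force'],o['tau'].round(2))
```

```text
scene (115, np.int64(319), np.int64(332), np.int64(164), np.int64(173), np.float64(325.3), np.float64(168.5)) (120, np.int64(319), np.int64(332), np.int64(164), np.int64(174), np.float64(325.2), np.float64(168.7))
TCP px [[324.66714309 168.48343549]]
side (214, np.int64(282), np.int64(300), np.int64(172), np.int64(186), np.float64(291.1), np.float64(178.7)) (174, np.int64(283), np.int64(299), np.int64(173), np.int64(186), np.float64(291.3), np.float64(179.3))
TCP px [[290.19170309 179.46951183]]
wrist (2043, np.int64(280), np.int64(359), np.int64(191), np.int64(246), np.float64(319.2), np.float64(210.6)) [0.48992571 0.05496147 0.19756128] [0.22209486 0.09255668 0.24350994] [  0.   -33.64 -38.54  -0.05   0.07   0.  ]
```

The knob hasn't visibly moved, and triangulation put its top at about 0.200, so contact should come soon. I'll continue in small steps.

>>> send_rows:
  series:
    - [[0,0,0.0015],0]
    - [[0,0,0],0]
    - [[0,0,0],0]

```text
clock: 12.93
eef_pos: [0.4898, 0.055, 0.1959]
orientation: [-0.062, 0.998, -0.0, -0.0]
wrist_force: [-1.2, -0.1, -0.3]
gripper_width: 0.0004
```

>>> send_rows:
  series:
    - [[0,0,0.0015],0]
    - [[0,0,0],0]
    - [[0,0,0],0]

```text
clock: 13.18
eef_pos: [0.4898, 0.055, 0.1944]
orientation: [-0.062, 0.998, -0.0, -0.0]
wrist_force: [0.4, 0.4, 1.0]
gripper_width: 0.0004
```

>>> send_rows:
  series:
    - [[0,0,0.0015],0]
    - [[0,0,0],0]
    - [[0,0,0],0]

```text
clock: 13.43
eef_pos: [0.4898, 0.055, 0.1929]
orientation: [-0.062, 0.998, 0.0, -0.0]
wrist_force: [0.9, -0.7, -0.7]
gripper_width: 0.0005
```

Run:
```python
from h import *
o,c=shot('wrist','w9'); _,s=shot('scene','scene9'); _,d=shot('side','side9')
z=lambda f,y0,y1,x0,x1,k:cv2.resize(f[y0:y1,x0:x1],None,fx=k,fy=k,interpolation=cv2.INTER_CUBIC)
out=np.zeros((600,800,3),np.uint8)
out[:300,:400]=z(c['frame'],150,300,220,420,2)
out[:300,410:790]=z(s['frame'],140,200,290,366,5)
out[310:600,:350]=z(d['frame'],160,218,260,330,5)
s0=cv2.imread('pics/scene0.png')[:,:,::-1]; d0=cv2.imread('pics/side0.png')[:,:,::-1]
out[310:600,360:580]=z(d0,160,218,270,314,5); out[310:600,590:790]=z(s0,140,198,306,346,5)
cv2.imwrite('pics/crop9.png',out[:,:,::-1]); print(o['eef_pos'],o['wrist_force'])
```

```text
[0.4897751  0.05498456 0.19287832] [ 0.87628856 -0.6777871  -0.65587963]
```

View pics/crop9.png

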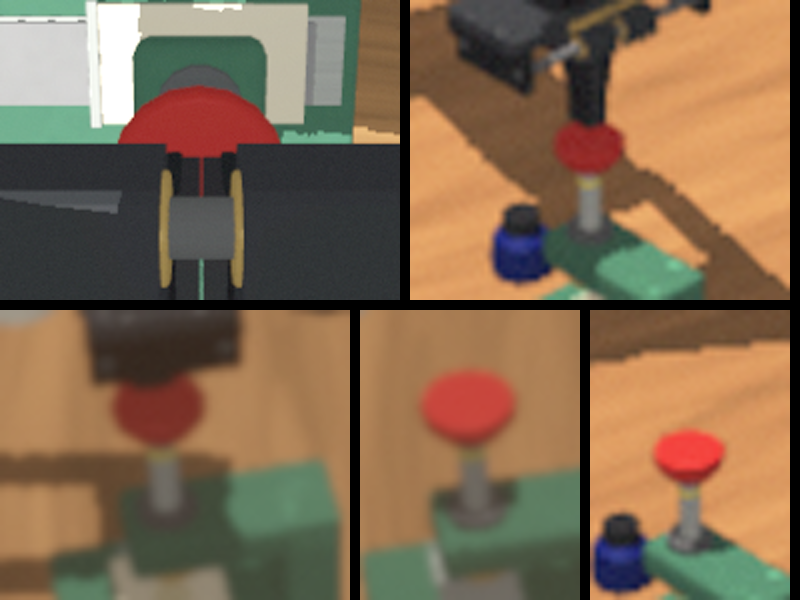

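In the last picture the finger ends still look above or at the rear edge of the knob's top, and the knob is still at its starting height. The plunger isn't loaded, so I'll keep descending and watch the force.

>>> send_rows:
  series:
    - [[0,0,0.0015],0]
    - [[0,0,0.0015],0]
    - [[0,0,0],0]
    - [[0,0,0],0]

```text
clock: 13.92
eef_pos: [0.4898, 0.055, 0.1898]
orientation: [-0.062, 0.998, 0.0, -0.0]
wrist_force: [0.1, 0.7, 0.6]
gripper_width: 0.0001
```

>>> send_rows:
  series:
    - [[0,0,0.0015],0]
    - [[0,0,0.0015],0]
    - [[0,0,0],0]
    - [[0,0,0],0]

```text
clock: 14.25
eef_pos: [0.4898, 0.055, 0.1869]
orientation: [-0.062, 0.998, 0.0, -0.0]
wrist_force: [-0.4, -0.1, 0.4]
gripper_width: 0.0006
```

```bash
cat > red.py <<'E'
from h import *
def red(img,box):
    h=cv2.cvtColor(img,cv2.COLOR_BGR2HSV); m=((h[...,0]<8)|(h[...,0]>172))&(h[...,1]>150)&(h[...,2]>80)
    x0,y0,x1,y1=box; v,u=np.nonzero(m[y0:y1,x0:x1]); return len(u),u.min()+x0,u.max()+x0,v.min()+y0,v.max()+y0
import sys; t=sys.argv[1]
for n,b in [('scene',(310,155,345,200)),('side',(275,165,310,225))]:
    o,c=shot(n,n+t); print(n,*map(int,red(cv2.imread(f'pics/{n}0.png'),b)),'|',*map(int,red(cv2.imread(f'pics/{n}{t}.png'),b)),'TCP',proj(o,c,o['eef_pos']).round(1))
o=get_obs(); print(o['clock'],o['eef_pos'],o['wrist_force'],o['tau'].round(2))
E
python3 red.py 10
```

```text
scene 115 319 332 164 173 | 105 319 332 165 174 TCP [[324.7 170.9]]
side 214 282 300 172 186 | 147 283 299 175 186 TCP [[290.5 182.4]]
14.35 [0.48990252 0.0549702  0.18703153] [-0.5076048  -0.18065015  0.12872849] [  0.   -33.78 -38.29  -0.05   0.07   0.  ]
```

Run:
```python
import cv2
for t in ('0','9','10'):
    i=cv2.imread(f'pics/scene{t}.png')[:,:,::-1]
    print(t,[i[v,326].tolist() for v in range(150,180,1)])
```

```text
0 [[215, 151, 95], [216, 150, 96], [217, 152, 96], [223, 157, 100], [224, 159, 101], [224, 158, 99], [223, 157, 101], [220, 154, 97], [217, 150, 93], [218, 152, 96], [219, 155, 98], [212, 146, 93], [203, 141, 88], [217, 129, 84], [237, 89, 70], [244, 68, 62], [244, 66, 61], [244, 70, 64], [244, 70, 64], [243, 65, 59], [245, 73, 68], [233, 65, 61], [157, 43, 37], [150, 44, 41], [131, 64, 61], [132, 106, 93], [149, 138, 97], [146, 136, 97], [128, 127, 122], [125, 123, 117]]
9 [[43, 46, 47], [48, 47, 50], [44, 45, 46], [34, 34, 35], [44, 42, 43], [40, 39, 42], [35, 37, 39], [44, 42, 44], [33, 34, 34], [38, 38, 35], [37, 35, 40], [42, 39, 44], [35, 34, 38], [36, 36, 38], [41, 43, 40], [98, 38, 39], [136, 37, 34], [142, 40, 39], [142, 39, 39], [147, 47, 44], [147, 42, 39], [152, 46, 43], [149, 42, 39], [142, 39, 38], [133, 66, 62], [135, 108, 94], [154, 142, 98], [153, 142, 102], [132, 129, 124], [131, 131, 125]]
10 [[44, 46, 48], [46, 46, 47], [44, 43, 45], [44, 45, 47], [42, 42, 43], [41, 43, 40], [39, 40, 39], [36, 35, 37], [35, 35, 39], [39, 37, 37], [38, 37, 40], [36, 34, 36], [34, 37, 35], [37, 35, 39], [36, 36, 35], [36, 34, 39], [61, 38, 41], [114, 40, 40], [142, 41, 36], [144, 40, 39], [149, 45, 42], [151, 43, 40], [147, 39, 38], [145, 41, 40], [135, 65, 63], [137, 111, 96], [153, 140, 98], [154, 142, 102], [130, 128, 123], [130, 130, 124]]
```

>>> send_rows:
  series:
    - [[0,0,0.0015],0]
    - [[0,0,0.0015],0]
    - [[0,0,0],0]
    - [[0,0,0],0]

```text
clock: 14.68
eef_pos: [0.4898, 0.055, 0.1838]
orientation: [-0.062, 0.998, 0.0, -0.0]
wrist_force: [0.8, 0.9, -0.2]
gripper_width: 0.0006
```

>>> send_rows:
  series:
    - [[0,0,0.0015],0]
    - [[0,0,0.0015],0]
    - [[0,0,0],0]
    - [[0,0,0],0]

```text
clock: 15.02
eef_pos: [0.4898, 0.055, 0.1809]
orientation: [-0.062, 0.998, 0.0, -0.0]
wrist_force: [-0.4, 0.9, 0.1]
gripper_width: 0.0005
```

Pixel columns show that the knob and its yellow band haven't moved, while the finger end has come down about 1 px. The finger ends sit about 20 mm behind the nominal TCP, so contact is near.

>>> send_rows:
  series:
    - [[0,0,0.0015],0]
    - [[0,0,0.0015],0]
    - [[0,0,0],0]
    - [[0,0,0],0]

```text
clock: 15.35
eef_pos: [0.4901, 0.055, 0.1788]
orientation: [-0.062, 0.998, -0.0, 0.0]
wrist_force: [-2.9, -0.5, 6.3]
gripper_width: 0.0003
```

>>> send_rows:
  series:
    - [[0,0,0.0015],0]
    - [[0,0,0.0015],0]
    - [[0,0,0],0]
    - [[0,0,0],0]

```text
clock: 15.68
eef_pos: [0.4901, 0.055, 0.176]
orientation: [-0.062, 0.998, -0.0, 0.0]
wrist_force: [-2.2, 0.3, 7.8]
gripper_width: 0.0005
```

```bash
python3 red.py 11
python3 - <<'E'
import cv2
i=cv2.imread(f'pics/scene11.png')[:,:,::-1]
print([i[v,326].tolist() for v in range(162,180,1)])
E
```

```text
scene 115 319 332 164 173 | 92 319 332 166 175 TCP [[324.8 173.4]]
side 214 282 300 172 186 | 114 283 299 178 187 TCP [[290.8 185.4]]
15.7833 [0.49011223 0.05496477 0.17613425] [-3.38577214 -0.56320815  6.50489817] [ -0.18 -30.81 -35.99   0.    -1.05  -0.  ]
[[41, 41, 41], [39, 37, 40], [37, 35, 37], [37, 36, 35], [42, 40, 41], [36, 37, 38], [40, 40, 43], [96, 36, 37], [138, 39, 35], [146, 39, 38], [152, 46, 41], [148, 43, 38], [143, 40, 39], [132, 62, 57], [139, 113, 92], [156, 142, 91], [151, 141, 103], [130, 128, 123]]
```

Contact came at TCP z≈0.180, with 6–8 N as expected for the spring plus ripple. The third click should be near z≈0.138. I'll go down logging the force ripple.

>>> send_rows:
  series:
    - [[0,0,0.0015],0]
    - [[0,0,0.0015],0]
    - [[0,0,0],0]
    - [[0,0,0],0]

```text
clock: 16.12
eef_pos: [0.49, 0.055, 0.1724]
orientation: [-0.062, 0.998, -0.0, 0.0]
wrist_force: [-1.5, 0.5, 3.6]
gripper_width: 0.0003
```

>>> send_rows:
  series:
    - [[0,0,0.0015],0]
    - [[0,0,0.0015],0]
    - [[0,0,0],0]
    - [[0,0,0],0]

```text
clock: 16.45
eef_pos: [0.4901, 0.055, 0.169]
orientation: [-0.062, 0.998, 0.0, 0.0]
wrist_force: [0.8, 0.3, 3.1]
gripper_width: 0.0001
```

>>> send_rows:
  series:
    - [[0,0,0.0015],0]
    - [[0,0,0.0015],0]
    - [[0,0,0],0]
    - [[0,0,0],0]

```text
clock: 16.78
eef_pos: [0.4901, 0.055, 0.1664]
orientation: [-0.062, 0.998, -0.0, 0.0]
wrist_force: [-2.1, 0.1, 6.3]
gripper_width: 0.0003
```

>>> send_rows:
  series:
    - [[0,0,0.0015],0]
    - [[0,0,0.0015],0]
    - [[0,0,0],0]
    - [[0,0,0],0]

```text
clock: 17.12
eef_pos: [0.4901, 0.055, 0.1639]
orientation: [-0.062, 0.998, -0.0, 0.0]
wrist_force: [-3.1, -0.1, 9.2]
gripper_width: 0.0007
```

>>> send_rows:
  series:
    - [[0,0,0.0015],0]
    - [[0,0,0.0015],0]
    - [[0,0,0],0]
    - [[0,0,0],0]

```text
clock: 17.45
eef_pos: [0.4901, 0.055, 0.1609]
orientation: [-0.062, 0.998, -0.0, 0.0]
wrist_force: [-2.8, -0.5, 9.5]
gripper_width: 0.0004
```

>>> send_rows:
  series:
    - [[0,0,0.0015],0]
    - [[0,0,0.0015],0]
    - [[0,0,0],0]
    - [[0,0,0],0]

```text
clock: 17.78
eef_pos: [0.4901, 0.055, 0.1573]
orientation: [-0.062, 0.998, -0.0, 0.0]
wrist_force: [-1.3, -0.4, 6.3]
gripper_width: 0.0007
```

>>> send_rows:
  series:
    - [[0,0,0.0015],0]
    - [[0,0,0.0015],0]
    - [[0,0,0],0]
    - [[0,0,0],0]

```text
clock: 18.12
eef_pos: [0.4901, 0.0549, 0.1544]
orientation: [-0.062, 0.998, -0.0, 0.0]
wrist_force: [-1.6, 0.0, 6.5]
gripper_width: 0.0007
```

>>> send_rows:
  series:
    - [[0,0,0.0015],0]
    - [[0,0,0.0015],0]
    - [[0,0,0],0]
    - [[0,0,0],0]

```text
clock: 18.45
eef_pos: [0.4901, 0.0549, 0.1519]
orientation: [-0.062, 0.998, -0.0, 0.0]
wrist_force: [-3.9, -0.6, 9.0]
gripper_width: 0.0007
```

```bash
python3 red.py 12
```

```text
scene 115 319 332 164 173 | 95 319 332 172 180 TCP [[324.8 178.9]]
side 214 282 300 172 186 | 106 284 299 185 193 TCP [[291.4 191.9]]
18.55 [0.49011212 0.05494781 0.15200927] [-3.69307307 -0.43272476  9.52826832] [ -0.22 -30.14 -34.36  -0.    -1.14  -0.  ]
```

The ripple matches the model: click 1 near z=0.166 (6.3 N) and click 2 near z=0.152 (about 9.2 N). That puts the third click at z≈0.138.

>>> send_rows:
  series:
    - [[0,0,0.0015],0]
    - [[0,0,0.0015],0]
    - [[0,0,0],0]
    - [[0,0,0],0]

```text
clock: 18.88
eef_pos: [0.4901, 0.055, 0.1494]
orientation: [-0.062, 0.998, -0.0, 0.0]
wrist_force: [-4.6, -0.8, 13.6]
gripper_width: 0.0004
```

>>> send_rows:
  series:
    - [[0,0,0.0015],0]
    - [[0,0,0.0015],0]
    - [[0,0,0],0]
    - [[0,0,0],0]

```text
clock: 19.22
eef_pos: [0.4901, 0.055, 0.1462]
orientation: [-0.062, 0.998, -0.0, 0.0]
wrist_force: [-5.0, 0.4, 11.3]
gripper_width: 0.0006
```

>>> send_rows:
  series:
    - [[0,0,0.0015],0]
    - [[0,0,0.0015],0]
    - [[0,0,0],0]
    - [[0,0,0],0]

```text
clock: 19.55
eef_pos: [0.4901, 0.055, 0.1427]
orientation: [-0.062, 0.998, -0.0, 0.0]
wrist_force: [-3.2, -0.1, 8.3]
gripper_width: 0.0003
```

>>> send_rows:
  series:
    - [[0,0,0.0015],0]
    - [[0,0,0.001],0]
    - [[0,0,0],0]
    - [[0,0,0],0]

```text
clock: 19.88
eef_pos: [0.4901, 0.055, 0.1403]
orientation: [-0.062, 0.998, -0.0, 0.0]
wrist_force: [-3.6, 0.4, 9.7]
gripper_width: 0.0006
```

>>> send_rows:
  series:
    - [[0,0,0.001],0]
    - [[0,0,0.001],0]
    - [[0,0,0],0]
    - [[0,0,0],0]

```text
clock: 20.22
eef_pos: [0.4901, 0.055, 0.1387]
orientation: [-0.062, 0.998, -0.0, 0.0]
wrist_force: [-4.3, 0.1, 11.8]
gripper_width: 0.0007
```

>>> send_rows:
  series:
    - [[0,0,0],0]
    - [[0,0,0],0]
    - [[0,0,0],0]
    - [[0,0,0],0]
    - [[0,0,0],0]
    - [[0,0,0],0]
    - [[0,0,0],0]
    - [[0,0,0],0]

```text
clock: 20.88
eef_pos: [0.4901, 0.0549, 0.1387]
orientation: [-0.062, 0.998, -0.0, 0.0]
wrist_force: [-5.0, 0.4, 10.1]
gripper_width: 0.0007
```

```bash
python3 red.py 13
python3 - <<'E'
from h import *
from fit import P,p
# knob drop from scene/side bottom-edge; and orange pointer vs tongue in side view vs fit
o,c=shot('scene'); 
for n in('scene','side'):
    o,c=shot(n); K=P(p,'knob'); print(n,'px per 42mm drop',(proj(o,c,K-[0,0,.042])-proj(o,c,K)).round(1))
# bystander motion: image difference start vs now, away from the arm
for n in('scene','side'):
    a=cv2.GaussianBlur(cv2.imread(f'pics/{n}0.png'),(5,5),0); b=cv2.GaussianBlur(cv2.imread(f'pics/{n}13.png'),(5,5),0)
    m=(cv2.absdiff(a,b).max(2)>45).astype(np.uint8); k,l,st,ce=cv2.connectedComponentsWithStats(m)
    print(n,[s.tolist() for s in st[1:] if s[4]>25])
E
```

```text
scene 115 319 332 164 173 | 95 319 332 174 183 TCP [[324.9 181.8]]
side 214 282 300 172 186 | 104 284 300 189 197 TCP [[291.7 195.3]]
20.9833 [0.49013051 0.05495863 0.13871859] [-4.86565272  0.2060779  10.1049202 ] [-2.500e-01 -2.977e+01 -3.368e+01  1.000e-02 -1.420e+00 -0.000e+00]
grip [ 0.5168 -0.1603  0.0804] [0.0004 0.0004]
ptr [ 0.5664 -0.0892  0.0216] [0.0021 0.0021]
B [ 0.6232 -0.199   0.0206] [0.0003 0.0003]
D0 [ 0.4576 -0.2191  0.0208] [0.0004 0.0004]
scene px per 42mm drop [[0.1 9.7]]
side px per 42mm drop [[ 1.  11.6]]
scene [[249, 0, 46, 25, 695], [296, 0, 10, 4, 35], [295, 3, 24, 17, 360], [336, 3, 67, 58, 1537], [239, 12, 16, 18, 185], [338, 19, 20, 6, 84], [269, 22, 57, 40, 1318], [347, 23, 28, 14, 263], [238, 36, 28, 16, 310], [236, 49, 31, 21, 445], [264, 56, 129, 150, 5759], [361, 64, 43, 40, 852], [274, 68, 9, 10, 65], [235, 72, 30, 10, 175], [226, 91, 9, 25, 129], [239, 99, 18, 19, 187], [279, 102, 22, 7, 79], [269, 131, 40, 21, 447], [268, 161, 16, 6, 47], [313, 202, 16, 11, 98], [291, 207, 29, 19, 274], [276, 220, 19, 19, 187]]
side [[17, 0, 39, 61, 1056], [43, 0, 65, 81, 2517], [88, 0, 68, 8, 297], [170, 4, 27, 26, 396], [56, 25, 83, 131, 5506], [136, 25, 15, 31, 219], [229, 27, 14, 28, 210], [174, 29, 41, 61, 940], [274, 39, 14, 15, 159], [291, 56, 10, 3, 26], [207, 58, 64, 6, 241], [153, 61, 19, 5, 73], [0, 73, 53, 110, 3459], [196, 72, 107, 51, 2250], [145, 115, 86, 63, 1745], [134, 129, 175, 94, 4567], [113, 158, 18, 43, 475], [68, 183, 13, 7, 53], [51, 193, 8, 9, 47], [63, 200, 25, 14, 174], [272, 210, 8, 4, 31], [256, 212, 15, 7, 80], [61, 218, 29, 25, 367], [285, 223, 24, 10, 172], [151, 227, 14, 21, 144], [287, 234, 27, 30, 535], [300, 268, 19, 17, 243]]
```

```bash
python3 -c "
from bench import *
print(close_job()); print(get_obs()['clock'])"
```

```text
the job is handed in; nothing more can be done
None
the job is handed in; nothing more can be done
```

I set the carriage first, then pressed the red knob to its third click and handed the job in at about 21 s with the arm still holding it there. No verdict was reported.

- **Carriage:** I gripped the black block (20 mm opening) and slid it 65 mm along the rail. After releasing it, the wrist view from almost straight above showed the white line on the pointer's black line, to within about 1 mm. I did not re-measure it after the press; the arm did not touch it again.
- **Knob:** The measured force was about 6.3 N at the first click, 9.2 N at the second and 10–12 N at the third, matching the given spring. The final press is about 41.5 mm from the contact point. The knob dropped 10 px in the scene view (9.7 expected) and 11 px in the side view (11.6 expected).
- **Bystanders:** At the end, a before/after image difference showed changes only around the arm, its shadow, the card and the carriage. I did not measure each bottle or item individually.

**Disagreements along the way:**
- **Foot position:** The press foot turned out not to be centred on the rail, so I fitted that offset from the images.
- **Contact height:** Contact came at a TCP height of 0.180 m, not the expected 0.206 m. The shut finger ends looked about 20 mm behind the nominal TCP, so I took depth from the contact point and the click forces.
- **Sideways force:** A sideways force of about 5 N stayed on the wrist during the final hold.

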